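# Refit the shutter handle on a field gauge and test it

## Task

Lift the round transit spacer off the gauge's square shaft and lay it flat in the tray. Then fit the bar handle with the square hole onto the shaft, fully home on its flange, and turn it clockwise (seen from above) all the way to the stop. Finally press the gauge's test button fully down and let it go, leaving the handle on the shaft at the stop; do not disturb the other loose things on the bench.

Things in the scene. Friction and masses are not known exactly. Their poses are not given: they have to be found in the camera images.
- gauge: Yellow box-shaped field gauge, 165 x 245 x 90 mm high, fixed to the bench. Origin: centre of its underside; z up. The shaft stands on its flat top at y = +60 mm, the test button at y = -75 mm of its own frame.
- shaft_seat (a point): On the shaft's axis at the top of its round flange (68 mm across, 96 mm above the bench), where a seated handle's underside rests. The square steel shaft, 18 mm across flats, stands 34 mm above this point, the last 7 mm tapering to 11 mm. x and y are square to the flats and turn with the shaft; z up. A lug on the flange points along +x, between two stop pins on the gauge.
- shaft (a joint): Turn of the square shaft in rad, growing clockwise seen from above; 0 and 1.25 are its two stops, it starts between 0 and 0.3. It turns stiffly (about 0.12 N m) and stays where it is left.
- spacer: Plain aluminium ring, the transit spacer, 60 mm outside, 40 mm inside, 25 mm high, lying loosely round the shaft on its flange. Origin: centre of its underside; z is its axis.
- handle: Bare aluminium bar handle lying on the bench: 134 mm long along its x; square hub in the middle (42 x 42 mm, 36 mm high), an arm each side (26 mm wide, 6 to 30 mm above the underside). A square hole 20.5 mm wide runs through the hub, sides square to x and y; it fits the shaft in any quarter turn. Origin: centre of its underside, on the hole's axis; z up.
- tray: Open black plastic tray fixed on the bench, 160 x 160 mm outside, 35 mm high, walls and floor about 4 mm thick. Origin: centre of its underside; x and y along its sides.
- test_button_top (a point): Centre of the top face of the test button: grey round push button, 36 mm across, in a black round housing on the gauge's top, its top face about 22 mm above the gauge's top (112 mm above the bench). Press straight down.
- test_button (a joint): How far the test button is pressed, in m: 0 released, 0.006 fully down; about 5 N hold it fully down and a spring returns it.
- wheel: Bystander: round aluminium hand wheel with a round hole, 72 mm across, 32 mm high; does not belong to this shaft. Origin: centre of its underside.
- meter: Bystander: grey hand-held meter with a small screen, 130 x 70 x 30 mm. Origin: centre of its underside.
- can_tall: Bystander: standing spray can, 66 mm across, 200 mm high. Origin: centre of its underside.
- can_short: Bystander: standing spray can, 52 mm across, 160 mm high. Origin: centre of its underside.
- screwdriver: Bystander: screwdriver with an orange handle, 190 mm long, lying in front of the robot, across its view. Origin: middle of its length, at its underside.
- brush: Bystander: cleaning brush, 180 mm long, lying on the left of the bench. Origin: middle of its length, at its underside.
Things that resemble listed ones, but are neither listed nor needed, are in the scene too. What is shaped like the handle but red is not meant.

How it is judged:
By the outcome, as a careful person would: the job done as asked, in the order asked, and still so for the second after the job is handed in, with the robot touching nothing.
It also fails if it takes over 67 s, if anything falls off the work surface, if the arm or the gripper's body presses on something with over 40 N, if the wrist force passes 120 N, or if a joint passes its speed limit or range.

## Robot

A 7-joint arm with a two-finger parallel gripper is mounted at the origin on the work surface. World frame = base frame: x ahead of the robot, y to its left, z up, the work surface at z = 0. Lengths are in m, angles in rad, forces in N, time in s.
With the tool pointing down it reaches from about 0.4 to 0.875 m from the base axis. Payload 4.4 kg.
Tool frame: the origin (TCP) lies midway between the tips of the shut fingers; the grasp point (between the pads) lies 19 mm behind it; z points along the fingers, y is the line along which they close (so a half turn about z gives the same grasp; the last joint's range is limited). The gripper opens to 85 mm and grips with 20 to 120 N. Pads are 22 mm wide; open, the fingers measure 114 mm over their backs; the gripper's body (76 mm by 85 mm) begins 54 mm behind the grasp point. The pads swing forward as they close: fully open they stand 13 mm farther back than shut.
Start: joints at [-1.169, 0.628, 0.038, 1.517, -0.027, 0.996, -0.02], TCP at [0.293, 0.58, 0.231] pointing down, gripper open.
Joint ranges: [-3.06, 3.06], [-0.37, 2.12], [-1.25, 1.32], [0.18, 2.47], [-1.1, 4.24], [0.23, 1.98], [-2.94, 2.94]. Speed limits (rad/s): [2.57, 2.57, 3.14, 3.14, 3.14, 3.14, 3.14].

## Interface

Orientations are given as a rotation vector (axis times angle).
In Python, from plant import arm gives the robot as it stands. The module is installed in compiled form; this text tells all that it offers.
- The arm moves only by the shell command python3 -m crank 'ROWS' [FORCE]. ROWS is a JSON object of lists of equal length, an entry for each row: "hand": the finger opening in m, from 0 to 0.0854; "delta_pos": the shift along the tool's x, y, z in m, a list of three; "roll": the turn about the tool's z in rad. In form: {"hand": [hand, ...], "delta_pos": [[tx, ty, tz], ...], "roll": [roll, ...]}. A call has 1 to 12 rows; each row is the pose to reach, as a shift and turn from the pose commanded when the call began, along the tool's axes at that moment; what a row does not reach only later rows make up. A row lasts 1/8 s, in which the tool goes at most 62.5 mm and 10.7 degrees, less where a joint would pass 70% of its speed; a pose out of reach is approached as far as the arm can. A call with a gripper value outside its range is refused whole. The fingers move at their own pace and stop on an object; FORCE is the grip in N (left out, the last holds). Time passes only in rows, so rows that repeat a pose let the fingers close. It gives the time, the measured TCP pose, the force, the opening and the grip force at its end, in the units of the state.
- arm.get_state(): the state, without advancing time (a new reading comes with each control period).
- arm.grab_frame(name): name is "side" or "top"; returns (picture, depth): 400x640x3 uint8, blue, green, red; 400x640 float32, m along the optical axis (not along the pixel's ray), 0 where there is no reading.
- arm.camera_info(name): a dict with "fx", "fy", "cx", "cy" (pixels), "position" and "orientation" of the camera in the world. Camera axes: x right, y down, z forward; pixel columns grow to the right and rows downward; lengths in m; the calibration is good to about 2 mm. A picture is of the moment at which its call begins. camera_info takes no time and is no camera call.
- arm.job_done(): hands the job in; it is judged then, once.
The state is a dict: "t": time; "qpos": joint angles; "qvel": joint speeds; "effort": joint torques, N m; "eef_pos": TCP position; "tcp_rot": TCP orientation; "contact_force": force on the tool from outside, world axes, zero at the start; "moment": the same for the moment, N m; "gripper_width": finger opening in m; "finger_force": force on a finger pad.
Only numpy, scipy, OpenCV 4.12 (cv2) and the standard library are available. Lean on these libraries where they do the work, as an engineer would, in place of code of your own. Each camera call takes 0.05 s, during which the arm holds its last target. There are 200 camera calls.

## Working session

There is one attempt and no reset: what is moved stays moved. The work goes in short steps, Python scripts to look and compute and a shell command to move; the robot and the scene stay as the last step left them, time stands still between calls to the robot, and variables do not carry over. Pictures are saved under pics/ and viewed, at most 10 in all, crops included, and the job is handed in when it is done.

```bash
mkdir -p pics; cat > h.py <<'E'
import numpy as np, cv2
from scipy.spatial.transform import Rotation as R
from plant import arm
def cam(n):
    c=arm.camera_info(n); o=np.array(c["orientation"],float)
    M=o if o.shape==(3,3) else (R.from_rotvec(o) if o.size==3 else R.from_quat(o)).as_matrix()
    return c,M,np.array(c["position"])
def ray(n,u,v,z):
    c,M,p=cam(n); d=M@np.array([(u-c["cx"])/c["fx"],(v-c["cy"])/c["fy"],1]); return p+d*(z-p[2])/d[2]
def cloud(n,depth):
    c,M,p=cam(n); v,u=np.mgrid[:400,:640]
    P=np.stack([(u-c["cx"])/c["fx"]*depth,(v-c["cy"])/c["fy"]*depth,depth],-1); return P@M.T+p
def st():
    s=arm.get_state(); print({k:np.round(s[k],4).tolist() for k in ["t","qpos","eef_pos","tcp_rot","contact_force","gripper_width","finger_force"]}); 
    print("axes",np.round(R.from_rotvec(s["tcp_rot"]).as_matrix(),3).tolist()); return s
E
python3 - <<'E'
from h import *
st()
for n in("top","side"):
    print(arm.camera_info(n))
    b,d=arm.grab_frame(n); cv2.imwrite(f"pics/{n}0.png",b); np.savez(f"{n}0.npz",b=b,d=d)
E
```

```text
{'t': 0.0, 'qpos': [-1.1688, 0.6293, 0.0385, 1.5184, -0.027, 0.9963, -0.02], 'eef_pos': [0.2928, 0.5796, 0.2304], 'tcp_rot': [-0.7281, -3.0557, 0.0029], 'contact_force': [-0.1035, 0.2583, -0.4583], 'gripper_width': 0.0854, 'finger_force': 0.0}
axes [[-0.893, 0.451, -0.001], [0.451, 0.893, -0.002], [-0.0, -0.002, -1.0]]
{'fx': 479.79401378749446, 'fy': 479.79401378749446, 'cx': 324.0007273778492, 'cy': 214.81589740130255, 'position': array([ 0.28130522, -0.0123808 ,  1.6620901 ]), 'orientation': array([-2.13117825,  2.12243287, -0.18030969])}
{'fx': 420.7861492558016, 'fy': 420.7861492558016, 'cx': 319.20037514149686, 'cy': 200.3941933954207, 'position': array([ 0.09919359, -0.61090766,  0.99463687]), 'orientation': array([-2.29396088,  0.88635649, -0.30067686])}
```

View pics/top0.png

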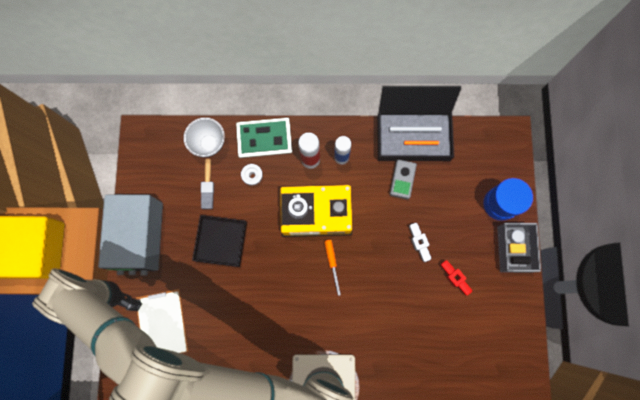

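View pics/side0.png

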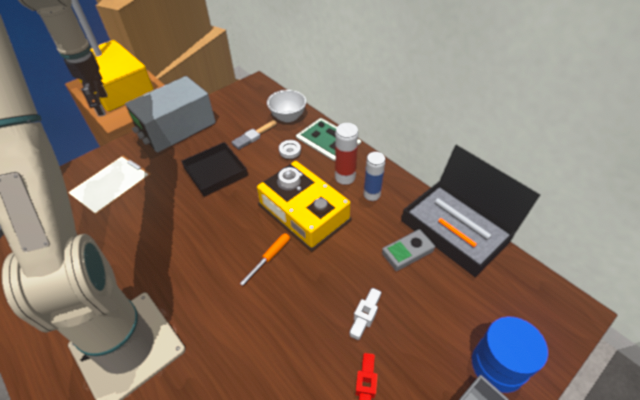

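The top view has these candidates:
- **Handle:** the bare aluminium bar at (420,242) fits. The red one at (456,277) is excluded by colour.
- **Spacer:** the ring on the gauge shaft at (297,206) fits. The ring at (252,174) is lying on the bench and is the wheel.
- **Other parts:** the button is at (338,208) and the tray at (220,241).

Next I'll measure these and check one enlarged crop.

```bash
python3 - <<'E'
from h import *
z=np.load("top0.npz"); b,d=z["b"],z["d"]; P=cloud("top",d)
hsv=cv2.cvtColor(b,cv2.COLOR_BGR2HSV)
def box(m,n,zz,k=1):
    cs,_=cv2.findContours(m.astype(np.uint8),cv2.RETR_EXTERNAL,cv2.CHAIN_APPROX_NONE)
    for c in sorted(cs,key=cv2.contourArea)[-k:]:
        w=np.array([ray("top",u,v,zz)[:2] for u,v in c[:,0]],np.float32)
        r=cv2.minAreaRect(w); print(n,"px",c[:,0].mean(0).round(),"rect",np.round(r[0],4),np.round(r[1],4),round(r[2],1),"circ",np.round(cv2.minEnclosingCircle(w)[0],4),round(cv2.minEnclosingCircle(w)[1],4))
def roi(u0,u1,v0,v1):
    m=np.zeros((400,640),bool); m[v0:v1,u0:u1]=1; return m
br=(hsv[...,1]<60)&(hsv[...,2]>130)
box(br&roi(400,440,215,270),"handle",0.03)
box((hsv[...,0]>20)&(hsv[...,0]<35)&(hsv[...,1]>150)&roi(265,370,170,250),"gauge",0.09)
box(br&roi(280,315,190,222),"spacer br",0.121)
box((P[...,2]>0.110)&(P[...,2]<.14)&roi(275,320,185,230),"spacer depth",0.121)
box((P[...,2]>0.103)&(P[...,2]<.13)&roi(322,356,190,230),"button depth",0.112)
box((hsv[...,1]<60)&(hsv[...,2]>70)&roi(328,350,195,220),"button",0.112)
box((hsv[...,2]<50)&roi(180,260,205,280),"tray",0.035)
box((P[...,2]>0.02)&(P[...,2]<.06)&roi(180,260,205,280),"trayd",0.035)
box((hsv[...,0]<20)&(hsv[...,2]>0)&(P[...,2]>.1)&roi(290,325,125,175),"can",0.2)
for u,v in((297,206),(338,208),(420,242),(316,190)): print(u,v,P[v,u].round(4))
a=cv2.resize(b[175:245,265:365],None,fx=4,fy=4,interpolation=cv2.INTER_CUBIC)
c=cv2.resize(b[212:282,395:495],None,fx=4,fy=4,interpolation=cv2.INTER_CUBIC)
s=np.load("side0.npz")["b"]
e=cv2.resize(s[150:220,245:345],None,fx=4,fy=4,interpolation=cv2.INTER_CUBIC);f=cv2.resize(s[280:350,320:420],None,fx=4,fy=4,interpolation=cv2.INTER_CUBIC)
cv2.imwrite("pics/crop1.png",np.vstack([np.hstack([a,c]),np.hstack([e,f])]))
E
```

```text
handle px [420. 242.] rect [ 0.4791 -0.3316] [0.1366 0.0481] 20.0 circ [ 0.4791 -0.3317] 0.0685
gauge px [315. 209.] rect [0.5788 0.025 ] [0.1635 0.2336] 1.2 circ [0.5812 0.0259] 0.1385
spacer br px [297. 205.] rect [0.5845 0.0858] [0.0663 0.0629] 45.1 circ [0.5869 0.0849] 0.0371
spacer depth px [298. 206.] rect [0.5843 0.0825] [0.0564 0.0582] 45.9 circ [0.5836 0.0833] 0.0303
button depth px [338. 206.] rect [ 0.5842 -0.0507] [0.0396 0.0456] 71.5 circ [ 0.5841 -0.0512] 0.0254
button px [338. 207.] rect [ 0.5824 -0.0479] [0.0402 0.0395] 0.1 circ [ 0.5831 -0.048 ] 0.0219
tray px [220. 241.] rect [0.4796 0.355 ] [0.162 0.158] 83.0 circ [0.4784 0.354 ] 0.1098
trayd px [219. 240.] rect [0.4811 0.3549] [0.1634 0.1602] 83.0 circ [0.4801 0.3558] 0.1123
can px [312. 153.] rect [0.741  0.0363] [0.0455 0.068 ] 23.9 circ [0.7495 0.0389] 0.0359
297 206 [0.5826 0.0863 0.1251]
338 208 [ 0.5791 -0.0479  0.1115]
420 242 [ 0.4818 -0.3369 -0.0067]
316 190 [0.6449 0.0255 0.0883]
```

View pics/crop1.png

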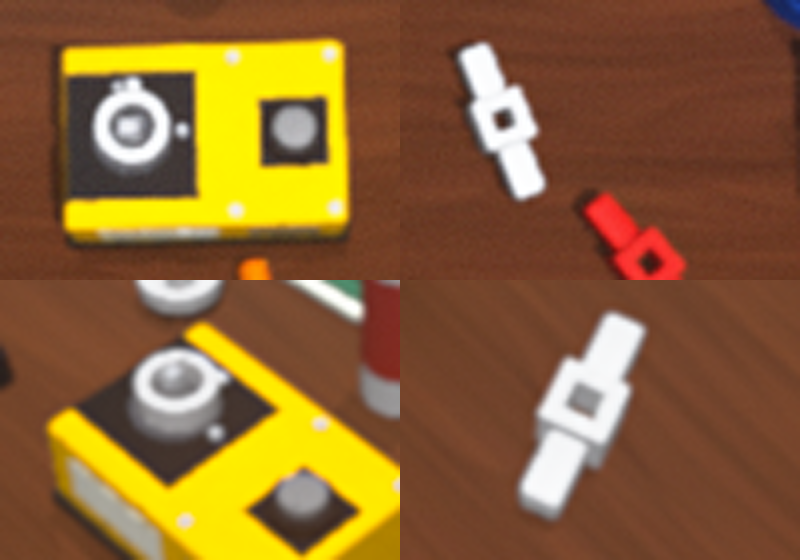

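The crop confirms the spacer round the shaft at about (297,206), with the bare aluminium handle at (420,242). The stop pins are at +x and −y of the shaft, so I'll close the fingers along the diagonal, clear of both. First I move over the spacer.

```bash
python3 -m crank '{"hand":[0.085,0.085,0.085,0.085,0.085,0.085,0.085,0.085,0.085,0.085,0.085,0.085],"delta_pos":[[-0.03,-0.02,0],[-0.08,-0.051,0],[-0.13,-0.084,0],[-0.18,-0.116,0],[-0.23,-0.148,0],[-0.28,-0.18,0],[-0.33,-0.212,0],[-0.38,-0.244,0],[-0.43,-0.276,0],[-0.465,-0.299,0.01],[-0.484,-0.311,0.02],[-0.484,-0.311,0.03]],"roll":[0.03,0.06,0.1,0.14,0.18,0.22,0.26,0.28,0.28,0.28,0.28,0.28]}'; python3 -c "
from h import *
st()"
```

```text
t: 1.6
eef_pos: [0.5852, 0.0821, 0.2005]
tcp_rot: [1.153, 2.922, -0.002]
contact_force: [-0.8, -0.5, -1.2]
gripper_width: 0.0849
finger_force: 0.0
{'t': 1.6, 'qpos': [-0.2672, 0.5808, 0.1251, 1.7239, -0.0905, 0.843, 0.7169], 'eef_pos': [0.5852, 0.0821, 0.2005], 'tcp_rot': [1.1532, 2.9222, -0.0017], 'contact_force': [-0.8396, -0.523, -1.1985], 'gripper_width': 0.0849, 'finger_force': 0.0}
axes [[-0.73, 0.683, -0.0], [0.683, 0.73, -0.001], [-0.001, -0.001, -1.0]]
```

```bash
python3 -m crank '{"hand":[0.085,0.085,0.085,0.085,0.05,0.05,0.05,0.05,0.05],"delta_pos":[[0.001,0,0.03],[0.001,0,0.07],[0.001,0,0.1],[0.001,0,0.1],[0.001,0,0.1],[0.001,0,0.1],[0.001,0,0.1],[0.001,0,0.1],[0.001,0,0.1]],"roll":[0,0,0,0,0,0,0,0,0]}' 40
```

```text
t: 2.72
eef_pos: [0.585, 0.0859, 0.1033]
tcp_rot: [1.146, 2.923, 0.004]
contact_force: [-2.5, 0.9, 6.3]
gripper_width: 0.0584
finger_force: 43.0
```

```bash
python3 -m crank '{"hand":[0.05,0.05,0.05,0.05,0.05,0.05,0.05,0.05,0.05,0.05,0.05,0.05],"delta_pos":[[0,0,-0.01],[0,0,-0.03],[0,0,-0.06],[0,0,-0.09],[0.03,0.015,-0.1],[0.075,0.036,-0.1],[0.12,0.058,-0.1],[0.165,0.08,-0.1],[0.21,0.102,-0.1],[0.245,0.119,-0.1],[0.262,0.127,-0.1],[0.262,0.127,-0.1]],"roll":[0,0,0,0,0,0,0,0,0,0,0,0]}'; python3 - <<'E'
from h import *
b,d=arm.grab_frame("side"); t,_=arm.grab_frame("top"); np.savez("t1.npz",t=t,d=_); np.savez("s1.npz",t=b,d=d)
a=cv2.resize(b[60:260,150:350],(400,400),interpolation=cv2.INTER_CUBIC)
c=cv2.resize(t[181:231,272:322],(400,400),interpolation=cv2.INTER_CUBIC)
cv2.imwrite("pics/c2.png",np.hstack([a,c])); st()
E
```

```text
t: 4.22
eef_pos: [0.4781, 0.3568, 0.2016]
tcp_rot: [1.145, 2.925, 0.0]
contact_force: [1.2, -0.7, -0.8]
gripper_width: 0.0584
finger_force: 43.3
{'t': 4.325, 'qpos': [-0.7715, 0.5872, 0.1381, 1.7089, -0.0991, 0.8526, 0.2295], 'eef_pos': [0.4796, 0.354, 0.2015], 'tcp_rot': [1.1505, 2.9219, -0.002], 'contact_force': [0.6767, -0.8486, -1.0277], 'gripper_width': 0.0582, 'finger_force': 43.3278}
axes [[-0.732, 0.682, 0.001], [0.682, 0.732, -0.002], [-0.002, -0.001, -1.0]]
```

View pics/c2.png

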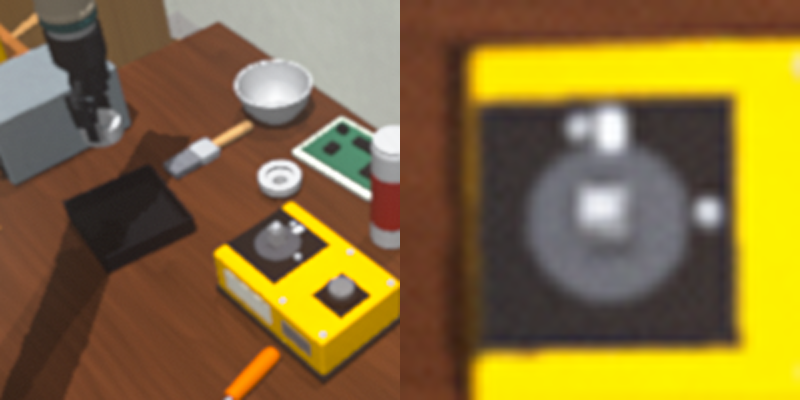

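The spacer is held over the tray. The bare shaft shows at crop (603,208), its lug at (612,130) and the two pins at (577,127) and (707,211). I'll set the spacer down now.

```bash
python3 -m crank '{"hand":[0.05,0.05,0.05,0.05,0.05,0.05,0.05,0.05],"delta_pos":[[0,0,0.04],[0,0,0.09],[0,0,0.14],[0,0,0.17],[0,0,0.183],[0,0,0.187],[0,0,0.189],[0,0,0.189]],"roll":[0,0,0,0,0,0,0,0]}'
```

```text
t: 5.32
eef_pos: [0.4791, 0.3567, 0.0134]
tcp_rot: [1.147, 2.924, 0.003]
contact_force: [-0.7, -0.1, -0.8]
gripper_width: 0.0582
finger_force: 43.3
```

```bash
python3 - <<'E'
from h import *
# shaft top square, flange, lug, button in the clear pictures
b=np.load("t1.npz")["t"]; hsv=cv2.cvtColor(b,cv2.COLOR_BGR2HSV)
def up(n,im,u0,v0,w,h,k=8): return cv2.resize(im[v0:v0+h,u0:u0+w],None,fx=k,fy=k,interpolation=cv2.INTER_CUBIC)
k=8
def con(im,u0,v0,w,h,thr,zz,n,name,inv=False):
    g=cv2.cvtColor(up(0,im,u0,v0,w,h),cv2.COLOR_BGR2GRAY); m=(g>thr).astype(np.uint8)
    cs,_=cv2.findContours(m,cv2.RETR_EXTERNAL,cv2.CHAIN_APPROX_NONE)
    for c in cs:
        if cv2.contourArea(c)<150: continue
        W=np.array([ray(n,(u+.5)/k-.5+u0,(v+.5)/k-.5+v0,zz)[:2] for u,v in c[:,0]],np.float32)
        r=cv2.minAreaRect(W); px=c[:,0].mean(0)
        print(name,thr,"px",((px+.5)/k-.5+[u0,v0]).round(1),"rect",np.round(r[0],4),np.round(r[1],4),round(r[2],1))
for thr in(150,175,200): con(b,272,181,50,50,thr,0.130,"top","shafttop")
s=np.load("s1.npz")["t"]
for thr in(130,150,170): con(s,265,160,50,40,thr,0.130,"side","side shaft")
cv2.imwrite("pics/c3.png",np.hstack([up(0,s,262,160,50,50),up(0,s,322,185,50,50)]))
# gauge yaw from yellow, flange circle
g=cv2.cvtColor(up(0,b,272,181,50,50),cv2.COLOR_BGR2GRAY)
m=((g>75)&(g<200)).astype(np.uint8); sat=cv2.cvtColor(up(0,b,272,181,50,50),cv2.COLOR_BGR2HSV)[...,1]; m[sat>90]=0
cs,_=cv2.findContours(m,cv2.RETR_EXTERNAL,cv2.CHAIN_APPROX_NONE); c=max(cs,key=cv2.contourArea); low=c[(c[:,0,1]>200)]
e=cv2.fitEllipse(low); print("flange ell",e, ray("top",(e[0][0]+.5)/k-.5+272,(e[0][1]+.5)/k-.5+181,.096))
E
```

```text
shafttop 150 px [310. 207.] rect [0.5785 0.0436] [0.0095 0.0085] 0.5
shafttop 150 px [296.9 206.4] rect [0.5798 0.0864] [0.0182 0.0199] 0.2
shafttop 150 px [296.7 196.8] rect [0.6118 0.0886] [0.0201 0.0229] 0.8
shafttop 150 px [304.8 208.3] rect [0.5756 0.0735] [0.1487 0.1343] 0.3
shafttop 175 px [310.  206.9] rect [0.5787 0.0436] [0.0075 0.0069] 0.5
shafttop 175 px [296.7 206.2] rect [0.5806 0.0868] [0.0141 0.0167] 0.2
shafttop 175 px [296.7 196.7] rect [0.6139 0.0867] [0.0218 0.0167] 58.9Traceback (most recent call last):
  File "<stdin>", line 14, in <module>
  File "<stdin>", line 11, in con
  File "h.py", line 9, in ray
    c,M,p=cam(n); d=M@np.array([(u-c["cx"])/c["fx"],(v-c["cy"])/c["fy"],1]); return p+d*(z-p[2])/d[2]
          ~~~^^^
  File "h.py", line 5, in cam
    c=arm.camera_info(n); o=np.array(c["orientation"],float)
ValueError: time passes only in moves, steps and waits
```

```bash
python3 -m crank '{"hand":[0.05,0.05,0.085,0.085,0.085,0.085,0.085,0.085,0.085],"delta_pos":[[0,0,0.002],[0,0,0.002],[0,0,0.002],[0,0,0.002],[0,0,0.002],[0,0,-0.02],[0,0,-0.07],[0,0,-0.13],[0,0,-0.19]],"roll":[0,0,0,0,0,0,0,0,0]}'
sed -i 's/^def cam/import functools\n@functools.lru_cache\ndef cam/' h.py
python3 - <<'E'
from h import *
k=8
def up(im,u0,v0,w,h): return cv2.resize(im[v0:v0+h,u0:u0+w],None,fx=k,fy=k,interpolation=cv2.INTER_CUBIC)
z=np.load("t1.npz"); b,d=z["t"],z["d"]; P=cloud("top",d)
print("pins/lug/shaft z",P[205:209,308:313,2].max().round(3),P[195:199,292:296,2].max().round(3),P[195:199,296:301,2].max().round(3),P[203:211,293:302,2].max().round(3), "deck",P[222,285,2].round(3))
print(np.round(P[194:200,290:302,2]*1000).astype(int))
z2=np.load("s1.npz");s,ds=z2["t"],z2["d"];Q=cloud("side",ds)
m=(Q[...,2]>.112)&(Q[...,2]<.14)&(abs(Q[...,0]-.582)<.04)&(abs(Q[...,1]-.085)<.04); print("side shaft pts",m.sum(),Q[m].mean(0).round(4),Q[m].min(0).round(4),Q[m].max(0).round(4))
m=(P[...,2]>.112)&(P[...,2]<.14)&(abs(P[...,0]-.582)<.04)&(abs(P[...,1]-.085)<.04); print("top shaft pts",m.sum(),P[m].mean(0).round(4),P[m].min(0).round(4),P[m].max(0).round(4))
# yellow edges for gauge yaw
hsv=cv2.cvtColor(b,cv2.COLOR_BGR2HSV); y=((hsv[...,0]>20)&(hsv[...,0]<35)&(hsv[...,1]>150)); y[:,:265]=0;y[:,370:]=0
cols=np.arange(288,348); tops=np.array([np.where(y[170:250,c])[0].min()+170 for c in cols]); f=np.polyfit(cols,tops,1)
p,q=ray("top",288,np.polyval(f,288),.09),ray("top",347,np.polyval(f,347),.09); print("gauge +x edge",p,q,"yaw deg",np.degrees(np.arctan2((p-q)[1],(p-q)[0]))-90)
cv2.imwrite("pics/c3.png",np.hstack([up(s,262,160,50,50),up(s,297,180,50,50)]))
t,_=arm.grab_frame("top"); cv2.imwrite("pics/tray.png",t[150:300,150:300]); 
h=cv2.cvtColor(t,cv2.COLOR_BGR2GRAY)[205:280,185:255]; m=(h>120).astype(np.uint8); cs,_=cv2.findContours(m,0,1); c=max(cs,key=cv2.contourArea); print("spacer in tray",cv2.minAreaRect(c))
E
```

```text
t: 6.45
eef_pos: [0.4781, 0.3561, 0.2039]
tcp_rot: [-1.147, -2.924, 0.001]
contact_force: [-0.5, 0.9, 0.7]
gripper_width: 0.0848
finger_force: 0.0
pins/lug/shaft z 0.101 0.102 0.102 0.135 deck 0.088
[[ 92  86  94  90  94  94  95  92  92  89  87  85]
 [ 85  86  92  90  99  93  89 102  86  99  93  93]
 [ 91  95  94  96  95 102 100  98  91  97  95  91]
 [ 93  94  97  92  90 100 100  97  91  91  91  87]
 [ 92  89  95  89  90  94  93  96  93  93  84  98]
 [ 96  88  87  93 100  99  99  95 100  98 100  92]]
side shaft pts 58 [0.5783 0.0839 0.1241] [0.5707 0.0767 0.1121] [0.5893 0.0959 0.1336]
top shaft pts 36 [0.5809 0.0846 0.1257] [0.5729 0.0764 0.116 ] [0.5911 0.0935 0.1354]
gauge +x edge [0.65505633 0.11975939 0.09      ] [ 0.66178501 -0.07868487  0.09      ] yaw deg 1.9419916905065264
spacer in tray ((7.5, 29.0), (15.0, 48.0), 0.0)
```

View pics/c3.png

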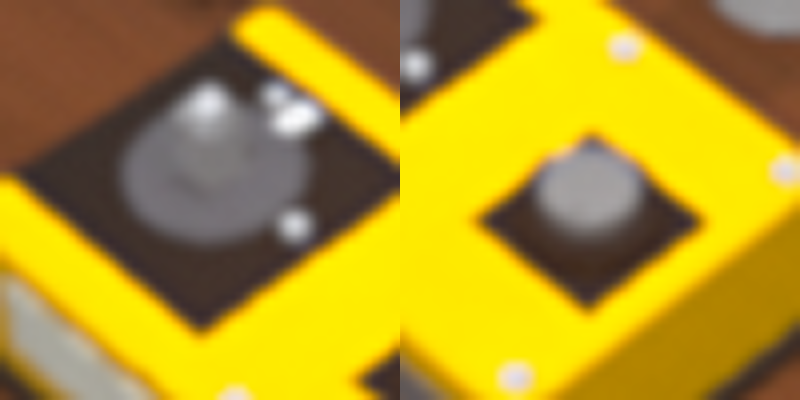

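```bash
python3 - <<'E'
from h import *
k=8
def up(im,u0,v0,w,h): return cv2.resize(im[v0:v0+h,u0:u0+w],None,fx=k,fy=k,interpolation=cv2.INTER_CUBIC)
def w(n,p,o,zz): return ray(n,(p[0]+.5)/k-.5+o[0],(p[1]+.5)/k-.5+o[1],zz)
T=np.load("t1.npz")["t"];S=np.load("s1.npz")["t"]
for n,im,o,cen in(("top",T,(272,181),(207,225)),("side",S,(262,160),(213,175))):
    c=up(im,*o,50,50); g=cv2.cvtColor(c,cv2.COLOR_BGR2GRAY); sat=cv2.cvtColor(c,cv2.COLOR_BGR2HSV)[...,1]
    m=((g>80)&(sat<90)).astype(np.uint8); m=cv2.morphologyEx(m,cv2.MORPH_OPEN,np.ones((25,25)))
    lab=cv2.connectedComponents(m)[1]; m=(lab==lab[cen[1],cen[0]]).astype(np.uint8)
    ct=max(cv2.findContours(m,0,1)[0],key=cv2.contourArea)
    pts=np.array([w(n,q,o,.096)[:2] for q in ct[:,0]]); 
    keep=np.ones(len(pts),bool)
    for _ in range(6):   # circle of known radius, dropping the shaft/lug outliers
        A=np.c_[2*pts[keep],np.ones(keep.sum())]; s=np.linalg.lstsq(A,(pts[keep]**2).sum(1),rcond=None)[0]
        r=np.sqrt(s[2]+s[0]**2+s[1]**2); e=np.linalg.norm(pts-s[:2],axis=1)-r; keep=abs(e)<.002
    print(n,"flange",s[:2].round(4),"r",r.round(4),keep.mean().round(2))
print("lug top view",w("top",(211,130),(272,181),.098),"side",w("side",(297,117),(262,160),.098))
print("shaft top: top",w("top",(203,208),(272,181),.130),"side",w("side",(208,100),(262,160),.130))
print("button: side",w("side",(589-400,187),(297,180),.112))
t,_=arm.grab_frame("top"); g=cv2.cvtColor(t,cv2.COLOR_BGR2HSV)
m=((g[...,1]<70)&(g[...,2]>120)).astype(np.uint8); m[:222]=0;m[270:]=0;m[:,:205]=0;m[:,238:]=0
cs=cv2.findContours(m,0,1)[0]; print("tray bright",[ (cv2.boundingRect(c)) for c in cs if cv2.contourArea(c)>20])
# handle: hub + bar orientation
b=np.load("top0.npz")["b"]; c=up(b,395,215,50,60); h=cv2.cvtColor(c,cv2.COLOR_BGR2HSV); m=((h[...,1]<70)&(h[...,2]>140)).astype(np.uint8)
ct=max(cv2.findContours(m,0,1)[0],key=cv2.contourArea); W=np.array([w("top",q,(395,215),.033)[:2] for q in ct[:,0]],np.float32); r=cv2.minAreaRect(W); print("handle",r)
cv2.imwrite("pics/tray.png",up(t,180,200,80,75))
s,_=arm.grab_frame("side"); b=s; cc=up(s,340,280,60,70); h=cv2.cvtColor(cc,cv2.COLOR_BGR2HSV); m=((h[...,1]<70)&(h[...,2]>100)).astype(np.uint8)
ct=max(cv2.findContours(m,0,1)[0],key=cv2.contourArea); W=np.array([w("side",q,(340,280),.02)[:2] for q in ct[:,0]],np.float32); print("handle side",cv2.minAreaRect(W))
E
```

```text
top flange [0.5831 0.0855] r 0.0352 0.52
side flange [0.5854 0.0869] r 0.0383 0.44
lug top view [0.61917275 0.08533456 0.098     ] side [0.61890678 0.08702667 0.098     ]
shaft top: top [0.57981295 0.08613266 0.13      ] side [0.58238745 0.09038    0.13      ]
button: side [ 0.58364012 -0.04788417  0.112     ]
tray bright [(214, 233, 16, 17)]
handle ((0.4791678190231323, -0.331455260515213), (0.13853949308395386, 0.04931493476033211), 20.480873107910156)
handle side ((0.47961774468421936, -0.3274304270744324), (0.14624404907226562, 0.050931237637996674), 20.143178939819336)
```

View pics/tray.png

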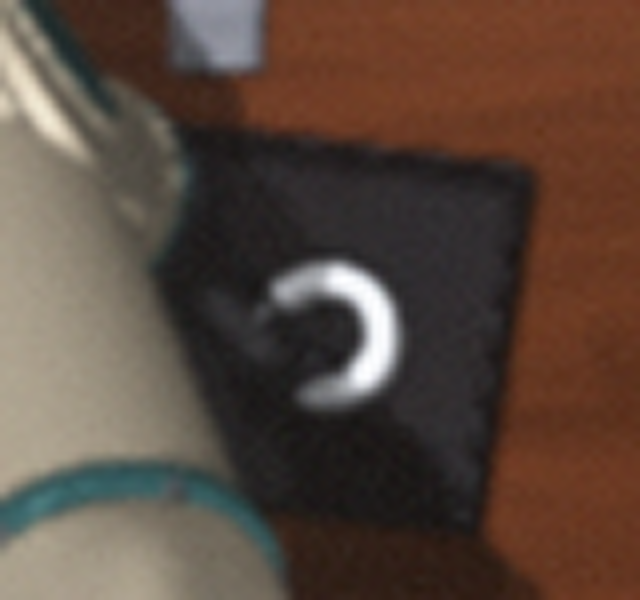

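The spacer lies flat in the tray, with its centre at tray crop (328,335); the arm shades part of it. Pins and lug are only about 0.10 m high, so the fingers clear them. Next I go to the handle at (0.479,−0.330), yaw 20.3°.

```bash
python3 -m crank '{"hand":[0.085,0.085,0.085,0.085,0.085,0.085,0.085,0.085,0.085,0.085,0.085,0.085],"delta_pos":[[-0.019,-0.02,0],[-0.056,-0.06,0],[-0.098,-0.105,0],[-0.14,-0.15,0],[-0.182,-0.195,0],[-0.224,-0.24,0],[-0.266,-0.285,0],[-0.308,-0.33,0],[-0.35,-0.375,0],[-0.392,-0.42,0],[-0.43,-0.461,0],[-0.467,-0.50,0]],"roll":[-0.05,-0.15,-0.25,-0.35,-0.45,-0.55,-0.65,-0.75,-0.85,-0.95,-1.05,-1.105]}'; python3 -m crank '{"hand":[0.085,0.085],"delta_pos":[[0,0,0.06],[0,0,0.1]],"roll":[0,0]}';  python3 -c "
from h import *
st()
t,_=arm.grab_frame('top');s,_=arm.grab_frame('side'); np.savez('h1.npz',t=t,s=s)"
```

```text
t: 8.1
eef_pos: [0.4796, -0.3294, 0.2007]
tcp_rot: [0.56, -3.09, -0.004]
contact_force: [0.7, 0.4, 0.9]
gripper_width: 0.0848
finger_force: 0.0
t: 8.35
eef_pos: [0.4785, -0.3278, 0.0988]
tcp_rot: [0.554, -3.089, -0.005]
contact_force: [-0.4, 1.2, -0.5]
gripper_width: 0.0849
finger_force: 0.0
{'t': 8.35, 'qpos': [0.639, 0.7072, -0.136, 1.825, 0.1506, 0.6236, 2.3383], 'eef_pos': [0.4785, -0.3278, 0.0988], 'tcp_rot': [0.5544, -3.0893, -0.0049], 'contact_force': [-0.3987, 1.1758, -0.4865], 'gripper_width': 0.0849, 'finger_force': 0.0}
axes [[-0.938, -0.348, -0.003], [-0.348, 0.938, 0.003], [0.002, 0.004, -1.0]]
```

```bash
python3 -m crank '{"hand":[0.085,0.085,0.085,0.085,0.03,0.03,0.03,0.03,0.03,0.03],"delta_pos":[[0,0,0.04],[0,0,0.08],[0,0,0.092],[0,0,0.092],[0,0,0.092],[0,0,0.092],[0,0,0.092],[0,0,0.092],[0,0,0.092],[0,0,0.092]],"roll":[0,0,0,0,0,0,0,0,0,0]}' 60; python3 -c "
from h import *
st()"
```

```text
t: 9.7
eef_pos: [0.4816, -0.3284, 0.0118]
tcp_rot: [-0.558, 3.09, -0.003]
contact_force: [-0.6, 0.3, 6.3]
gripper_width: 0.0411
finger_force: 61.9
{'t': 9.7, 'qpos': [0.6156, 0.846, -0.1033, 1.8533, 0.1792, 0.449, 2.3131], 'eef_pos': [0.4816, -0.3284, 0.0118], 'tcp_rot': [-0.5576, 3.0901, -0.0025], 'contact_force': [-0.63, 0.2919, 6.2662], 'gripper_width': 0.0411, 'finger_force': 61.9108}
axes [[-0.937, -0.349, 0.002], [-0.349, 0.937, -0.001], [-0.001, -0.002, -1.0]]
```

```bash
python3 -m crank '{"hand":[0.03,0.03,0.03,0.03,0.03,0.03,0.03,0.03,0.03,0.03,0.03,0.03],"delta_pos":[[0,0,-0.02],[0,0,-0.07],[0,0,-0.12],[-0.02,0.03,-0.16],[-0.05,0.073,-0.16],[-0.08,0.117,-0.16],[-0.11,0.161,-0.16],[-0.14,0.205,-0.16],[-0.17,0.249,-0.16],[-0.2,0.293,-0.16],[-0.23,0.337,-0.16],[-0.242,0.353,-0.16]],"roll":[0,0,0,0.05,0.1,0.15,0.2,0.25,0.3,0.355,0.355,0.355]}'; python3 -m crank '{"hand":[0.03,0.03],"delta_pos":[[0,0,0],[0,0,0]],"roll":[0,0]}'; python3 - <<'E'
from h import *
st()
t,_=arm.grab_frame('top');s,_=arm.grab_frame('side'); np.savez('h2.npz',t=t,s=s)
f=lambda im,u,v:cv2.resize(im[v:v+80,u:u+80],(400,400),interpolation=cv2.INTER_CUBIC)
cv2.imwrite("pics/c4.png",np.hstack([f(t,258,165),f(s,250,125)]))
E
```

```text
t: 11.2
eef_pos: [0.584, 0.0928, 0.1713]
tcp_rot: [-0.013, 3.141, 0.005]
contact_force: [-0.2, -0.6, -2.9]
gripper_width: 0.041
finger_force: 61.6
t: 11.45
eef_pos: [0.5835, 0.0849, 0.1705]
tcp_rot: [-0.0, -3.141, 0.003]
contact_force: [-0.3, -0.8, -2.6]
gripper_width: 0.0406
finger_force: 61.7
{'t': 11.45, 'qpos': [-0.1814, 0.6134, -0.0182, 1.7524, 0.0172, 0.7769, 1.362], 'eef_pos': [0.5835, 0.0849, 0.1705], 'tcp_rot': [-0.0004, -3.1409, 0.0028], 'contact_force': [-0.2714, -0.809, -2.5691], 'gripper_width': 0.0406, 'finger_force': 61.6795}
axes [[-1.0, 0.0, -0.001], [0.0, 1.0, -0.002], [0.001, -0.002, -1.0]]
```

View pics/c4.png

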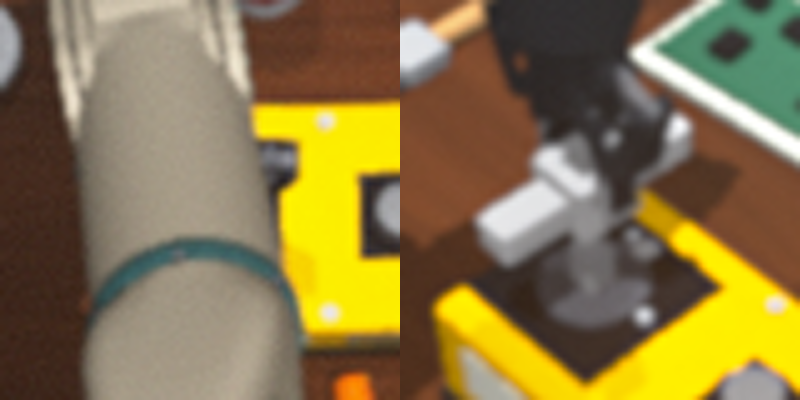

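The side view shows the bar held level along world x, right above the shaft. I'll lower it gently onto the taper.

```bash
python3 -m crank '{"hand":[0.03,0.03,0.03,0.03,0.03,0.03,0.03],"delta_pos":[[0,0.001,0.01],[0,0.001,0.022],[0,0.001,0.028],[0,0.001,0.031],[0,0.001,0.034],[0,0.001,0.037],[0,0.001,0.037]],"roll":[0,0,0,0,0,0,0]}'; python3 -c "
from h import *
s=st(); print(np.round(s['moment'],2))"
```

```text
t: 12.42
eef_pos: [0.584, 0.0885, 0.1332]
tcp_rot: [0.003, -3.141, 0.0]
contact_force: [0.6, -0.0, -2.3]
gripper_width: 0.0409
finger_force: 61.7
{'t': 12.425, 'qpos': [-0.1854, 0.6647, -0.0197, 1.78, 0.0189, 0.6973, 1.3576], 'eef_pos': [0.584, 0.0885, 0.1332], 'tcp_rot': [0.0035, -3.1414, 0.0], 'contact_force': [0.5703, -0.0367, -2.3177], 'gripper_width': 0.0409, 'finger_force': 61.676}
axes [[-1.0, -0.002, -0.0], [-0.002, 1.0, -0.0], [0.0, -0.0, -1.0]]
[ 0.02  0.   -0.03]
```

```bash
python3 -m crank '{"hand":[0.03,0.03,0.03,0.03,0.03,0.03],"delta_pos":[[0,0,0.005],[0,0,0.01],[0,0,0.015],[0,0,0.02],[0,0,0.023],[0,0,0.023]],"roll":[0,0,0,0,0,0]}'; python3 -c "
from h import *
s=st(); print(np.round(s['moment'],2))"
```

```text
t: 13.18
eef_pos: [0.5839, 0.0885, 0.11]
tcp_rot: [0.003, -3.141, 0.0]
contact_force: [0.4, 0.7, -3.2]
gripper_width: 0.0408
finger_force: 61.7
{'t': 13.175, 'qpos': [-0.1857, 0.6979, -0.0193, 1.795, 0.0205, 0.6494, 1.3562], 'eef_pos': [0.5839, 0.0885, 0.11], 'tcp_rot': [0.0034, -3.141, 0.0001], 'contact_force': [0.4037, 0.6617, -3.2386], 'gripper_width': 0.0408, 'finger_force': 61.6762}
axes [[-1.0, -0.002, -0.001], [-0.002, 1.0, -0.0], [0.001, -0.0, -1.0]]
[-0.04 -0.01  0.01]
```

```bash
python3 -m crank '{"hand":[0.03,0.03,0.03,0.03],"delta_pos":[[0,0,0.002],[0,0,0.003],[0,0,0.004],[0,0,0.004]],"roll":[0,0,0,0]}'; python3 - <<'E'
from h import *
s,_=arm.grab_frame('side'); f=lambda im,u,v:cv2.resize(im[v:v+80,u:u+80],(500,500),interpolation=cv2.INTER_CUBIC)
cv2.imwrite("pics/c5.png",f(s,250,135))
E
```

```text
t: 13.68
eef_pos: [0.5842, 0.0885, 0.1078]
tcp_rot: [-0.003, 3.141, 0.0]
contact_force: [-3.8, 0.1, 8.5]
gripper_width: 0.0409
finger_force: 63.1
```

View pics/c5.png

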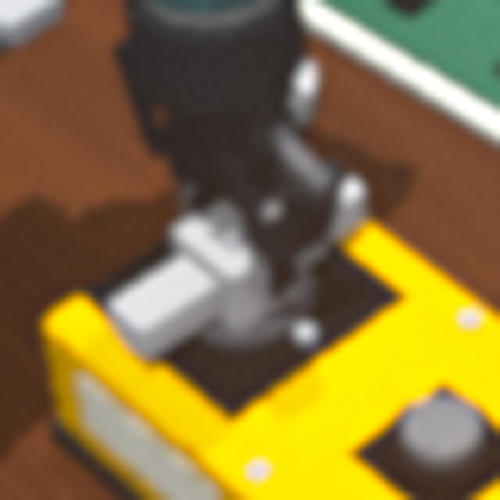

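The handle reached the predicted seat height (0.1078) with about 11 N of support, and the picture shows it on the flange. Next I ease the push and turn clockwise.

```bash
python3 -m crank '{"hand":[0.03,0.03,0.03,0.03,0.03,0.03,0.03,0.03,0.03,0.03,0.03,0.03],"delta_pos":[[0,0,-0.002],[0,0,-0.002],[0,0,-0.002],[0,0,-0.002],[0,0,-0.002],[0,0,-0.002],[0,0,-0.002],[0,0,-0.002],[0,0,-0.002],[0,0,-0.002],[0,0,-0.002],[0,0,-0.002]],"roll":[0.05,0.15,0.25,0.35,0.45,0.55,0.65,0.75,0.85,0.95,1.0,1.0]}' 80; python3 -c "
from h import *
s=st(); print(np.round(s['moment'],2))"
```

```text
t: 15.22
eef_pos: [0.583, 0.087, 0.1082]
tcp_rot: [-1.505, -2.757, 0.004]
contact_force: [-2.7, -4.6, 2.1]
gripper_width: 0.0404
finger_force: 81.3
{'t': 15.225, 'qpos': [-0.361, 0.7172, 0.2631, 1.8027, -0.2799, 0.6605, 0.6344], 'eef_pos': [0.583, 0.087, 0.1082], 'tcp_rot': [-1.5047, -2.7567, 0.004], 'contact_force': [-2.6837, -4.6424, 2.0885], 'gripper_width': 0.0404, 'finger_force': 81.3035}
axes [[-0.541, 0.841, -0.002], [0.841, 0.541, -0.002], [-0.0, -0.003, -1.0]]
[-0.83  0.77  0.07]
```

```bash
for i in 1; do python3 -m crank '{"hand":[0.03,0.03,0.03,0.03],"delta_pos":[[0,0,0],[0,0,0],[0,0,0],[0,0,0]],"roll":[0.05,0.1,0.15,0.15]}'; python3 -c "
from h import *
s=arm.get_state(); M=R.from_rotvec(s['tcp_rot']).as_matrix(); print(np.round(s['moment'],2),np.arctan2(M[1,1],M[0,1]))"; python3 -m crank '{"hand":[0.03,0.03,0.03],"delta_pos":[[0,0,0],[0,0,0],[0,0,0]],"roll":[0.05,0.08,0.08]}'; python3 -c "
from h import *
s=arm.get_state(); M=R.from_rotvec(s['tcp_rot']).as_matrix(); print(np.round(s['moment'],2),np.arctan2(M[1,1],M[0,1]))";done
```

```text
t: 15.72
eef_pos: [0.5829, 0.0869, 0.1081]
tcp_rot: [-1.707, -2.636, 0.004]
contact_force: [-2.7, -5.2, 0.7]
gripper_width: 0.0407
finger_force: 81.3
[-0.93  0.86  0.07] 0.42143574488819796
t: 16.1
eef_pos: [0.5828, 0.0869, 0.1081]
tcp_rot: [-1.811, -2.566, 0.005]
contact_force: [-3.5, -3.9, 2.0]
gripper_width: 0.0401
finger_force: 81.3
[-0.95  0.85  0.09] 0.3417586837645914
```

```bash
for i in 1; do python3 -m crank '{"hand":[0.03,0.03,0.03],"delta_pos":[[0,0,0],[0,0,0],[0,0,0]],"roll":[0.04,0.08,0.08]}'; python3 -c "
from h import *
s=arm.get_state(); M=R.from_rotvec(s['tcp_rot']).as_matrix(); print(np.round(s['moment'],2),np.arctan2(M[1,1],M[0,1]))"; python3 -m crank '{"hand":[0.03,0.03,0.03],"delta_pos":[[0,0,0],[0,0,0],[0,0,0]],"roll":[0.04,0.06,0.06]}'; python3 -c "
from h import *
s=arm.get_state(); M=R.from_rotvec(s['tcp_rot']).as_matrix(); print(np.round(s['moment'],2),np.arctan2(M[1,1],M[0,1]))";done
```

```text
t: 16.48
eef_pos: [0.5827, 0.0869, 0.1081]
tcp_rot: [-1.912, -2.491, 0.005]
contact_force: [-5.0, -4.5, 2.0]
gripper_width: 0.0405
finger_force: 81.3
[-0.99  0.91  0.06] 0.26162225219054513
t: 16.85
eef_pos: [0.5826, 0.0869, 0.1081]
tcp_rot: [-1.986, -2.433, 0.005]
contact_force: [-4.1, -4.8, 2.3]
gripper_width: 0.0405
finger_force: 81.3
[-0.93  0.96  0.08] 0.20191248638184361
```

```bash
for i in 1; do python3 -m crank '{"hand":[0.03,0.03,0.03],"delta_pos":[[0,0,0],[0,0,0],[0,0,0]],"roll":[0.04,0.06,0.06]}'; python3 -c "
from h import *
s=arm.get_state(); M=R.from_rotvec(s['tcp_rot']).as_matrix(); print(np.round(s['moment'],2),np.arctan2(M[1,1],M[0,1]))"; python3 -m crank '{"hand":[0.03,0.03,0.03],"delta_pos":[[0,0,0],[0,0,0],[0,0,0]],"roll":[0.03,0.04,0.04]}'; python3 -c "
from h import *
s=arm.get_state(); M=R.from_rotvec(s['tcp_rot']).as_matrix(); print(np.round(s['moment'],2),np.arctan2(M[1,1],M[0,1]))
b,_=arm.grab_frame('side'); cv2.imwrite('pics/c6.png',cv2.resize(b[140:220,250:330],(560,560),interpolation=cv2.INTER_CUBIC))";done
```

```text
t: 17.23
eef_pos: [0.5825, 0.0869, 0.1081]
tcp_rot: [-2.055, -2.376, 0.006]
contact_force: [-4.7, -4.1, 2.1]
gripper_width: 0.0403
finger_force: 81.3
[-1.07  0.97  0.72] 0.14468751753701545
t: 17.6
eef_pos: [0.5825, 0.0868, 0.1081]
tcp_rot: [-2.098, -2.338, 0.007]
contact_force: [-4.3, -5.7, 2.9]
gripper_width: 0.0409
finger_force: 81.5
[-1.16  0.98  1.64] 0.10836597600257393
```

View pics/c6.png

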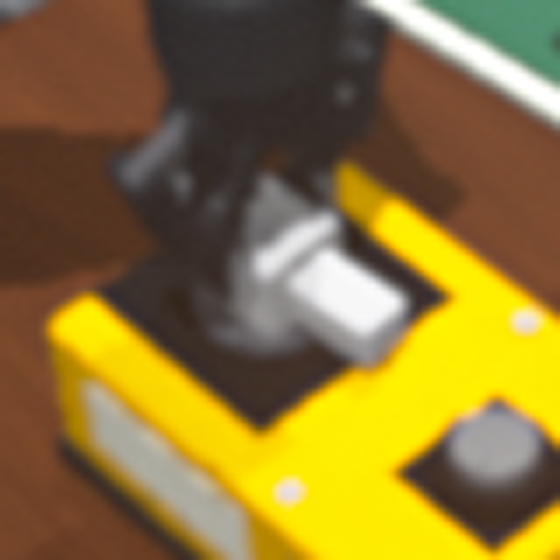

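The wrist moment rose from 0.07 to 1.6 N m, so the stop is reached. The bar's visible arm now points toward the button at −y, and it lies seated. I relax the torque, seat it, release and rise.

```bash
python3 -m crank '{"hand":[0.03,0.03,0.03,0.06,0.08,0.08,0.08,0.08,0.08,0.08,0.08],"delta_pos":[[0,0,0.001],[0,0,0.003],[0,0,0.003],[0,0,0.001],[0,0,0],[0,0,0],[0,0,0],[0,0,-0.02],[0,0,-0.05],[0,0,-0.09],[0,0,-0.1]],"roll":[-0.02,-0.05,-0.05,-0.05,-0.05,-0.05,-0.05,-0.05,-0.05,-0.05,-0.05]}'; python3 - <<'E'
from h import *
st()
s,d=arm.grab_frame('side'); Q=cloud("side",d)
m=(abs(Q[...,0]-.583)<.12)&(abs(Q[...,1]-.05)<.10)&(Q[...,2]>.119)&(Q[...,2]<.16)
print("handle top z pct",np.percentile(Q[m][:,2],[50,90,98]).round(4),m.sum())
cv2.imwrite('pics/c7.png',cv2.resize(s[140:230,250:350],None,fx=6,fy=6,interpolation=cv2.INTER_CUBIC))
E
```

```text
t: 19.02
eef_pos: [0.5857, 0.0885, 0.2106]
tcp_rot: [2.043, 2.382, 0.005]
contact_force: [0.9, 0.0, -0.2]
gripper_width: 0.08
finger_force: 0.0
{'t': 19.025, 'qpos': [-0.4828, 0.6046, 0.4568, 1.7207, -0.3293, 0.8884, 0.2655], 'eef_pos': [0.5857, 0.0885, 0.2106], 'tcp_rot': [2.0433, 2.3824, 0.0054], 'contact_force': [0.8763, 0.0056, -0.2463], 'gripper_width': 0.08, 'finger_force': 0.0}
axes [[-0.152, 0.988, 0.004], [0.988, 0.152, 0.001], [-0.0, 0.005, -1.0]]
handle top z pct [0.1278 0.1339 0.1357] 438
```

View pics/c7.png

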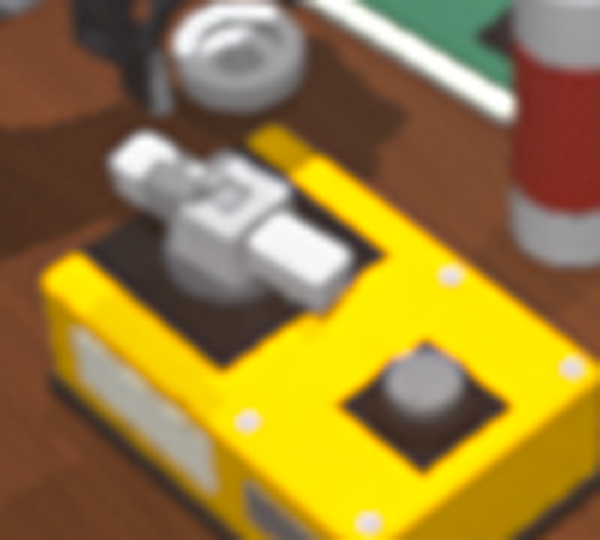

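The released handle sits seated on the shaft with the shaft visible in its hole at crop (232,195). Its arm points at the free button at (425,380). Next I press the button with shut fingers.

```bash
python3 -m crank '{"hand":[0.05,0,0,0,0,0,0,0,0,0,0],"delta_pos":[[-0.02,-0.003,0],[-0.06,-0.01,0],[-0.1,-0.016,0],[-0.134,-0.0215,0],[-0.134,-0.0215,0.02],[-0.134,-0.0215,0.05],[-0.134,-0.0215,0.08],[-0.134,-0.0215,0.09],[-0.134,-0.0215,0.094],[-0.134,-0.0215,0.096],[-0.134,-0.0215,0.096]],"roll":[0,0,0,0,0,0,0,0,0,0,0]}'; python3 -m crank '{"hand":[0,0,0,0],"delta_pos":[[0,0,0.002],[0,0,0.004],[0,0,0.006],[0,0,0.006]],"roll":[0,0,0,0]}';python3 -m crank '{"hand":[0,0,0],"delta_pos":[[0,0,0.002],[0,0,0.004],[0,0,0.004]],"roll":[0,0,0]}'
```

```text
t: 20.45
eef_pos: [0.5837, -0.0473, 0.113]
tcp_rot: [2.044, 2.384, 0.001]
contact_force: [-0.3, -0.0, 0.1]
gripper_width: -0.0
finger_force: 0.0
t: 20.95
eef_pos: [0.5839, -0.0473, 0.1066]
tcp_rot: [2.045, 2.384, 0.001]
contact_force: [1.1, -0.2, 4.3]
gripper_width: -0.0001
finger_force: 2.2
t: 21.32
eef_pos: [0.584, -0.0473, 0.1057]
tcp_rot: [2.045, 2.384, 0.004]
contact_force: [-5.0, 1.9, 28.9]
gripper_width: 0.0001
finger_force: 14.2
```

```bash
python3 -m crank '{"hand":[0,0,0,0,0,0,0,0,0,0],"delta_pos":[[0,0,-0.01],[0,0,-0.03],[0,0,-0.07],[0,0,-0.12],[-0.03,0,-0.15],[-0.08,0,-0.15],[-0.13,0,-0.15],[-0.17,0,-0.15],[-0.17,0,-0.15],[-0.17,0,-0.15]],"roll":[0,0,0,0,0,0,0,0,0,0]}'; python3 - <<'E'
from h import *
t,d=arm.grab_frame('top'); P=cloud('top',d); s,ds=arm.grab_frame('side'); Q=cloud('side',ds)
z=np.load('top0.npz')
for n,(u,v) in dict(wheel=(252,174),meter=(403,179),tall=(309,150),short=(343,150),drv=(332,265),brush=(207,185)).items():
    a,b=(x[v-18:v+18,u-18:u+18].astype(float) for x in(t,z['b'])); print(n,abs(a-b).mean().round(1))
for nm,im,C in(("top",t,P),("side",s,Q)):
    hub=(np.hypot(C[...,0]-.582,C[...,1]-.0865)<.018)&(C[...,2]>.1); bt=(np.hypot(C[...,0]-.5835,C[...,1]+.0485)<.014)&(C[...,2]>.1)
    print(nm,"hub top",np.median(C[hub][:,2]).round(4),"button",np.median(C[bt][:,2]).round(4))
# bar axis from top view
g=cv2.cvtColor(t,cv2.COLOR_BGR2HSV); m=((g[...,1]<60)&(g[...,2]>130)).astype(np.uint8); m[:180]=0;m[235:]=0;m[:,:270]=0;m[:,325:]=0
c=max(cv2.findContours(m,0,1)[0],key=cv2.contourArea); W=np.array([ray('top',u,v,.126)[:2] for u,v in c[:,0]],np.float32); print("bar",cv2.minAreaRect(W))
m=((g[...,1]<70)&(g[...,2]>110)).astype(np.uint8); m[:222]=0;m[270:]=0;m[:,:200]=0;m[:,240:]=0
print("spacer",[(cv2.boundingRect(c),ray('top',*(np.array(cv2.minEnclosingCircle(c)[0])),.029).round(3)) for c in cv2.findContours(m,0,1)[0] if cv2.contourArea(c)>30])
r=(np.hypot(P[...,0]-.479,P[...,1]-.356)<.035)&(P[...,2]>.017)&(P[...,2]<.06); print("spacer z",np.percentile(P[r][:,2],[10,50,90]).round(3),r.sum())
E
```

```text
t: 22.58
eef_pos: [0.6086, -0.2141, 0.2514]
tcp_rot: [-2.043, -2.383, -0.0]
contact_force: [0.5, 1.0, -0.5]
gripper_width: -0.0001
finger_force: 0.0
wheel 6.5
meter 61.6
tall 6.8
short 13.3
drv 107.5
brush 6.6
top hub top 0.1287 button 0.1116
side hub top 0.1318 button 0.1127
bar ((0.5822963714599609, 0.0867442935705185), (0.04403792321681976, 0.13161183893680573), 6.030550003051758)
spacer [((211, 232, 19, 19), array([0.477, 0.355, 0.029]))]
spacer z [0.022 0.028 0.034] 149
```

```bash
python3 -m crank '{"hand":[0,0,0,0,0,0,0,0],"delta_pos":[[0.05,0,-0.02],[0.1,0,-0.02],[0.16,0,-0.02],[0.22,0,-0.02],[0.28,0,-0.02],[0.34,0,-0.02],[0.36,0,-0.02],[0.36,0,-0.02]],"roll":[0,0,0,0,0,0,0,0]}'; python3 - <<'E'
from h import *
t,d=arm.grab_frame('top'); s,_=arm.grab_frame('side')
z=np.load('top0.npz')['b']; q=np.load('side0.npz')['b']
for n,o,a,pts in(("top",z,t,dict(meter=(403,179),short=(343,150),drv=(332,265))),("side",q,s,dict(meter=(409,249),short=(374,177),tall=(345,153),drv=(265,260)))):
    for k,(u,v) in pts.items(): print(n,k,abs(a[v-18:v+18,u-18:u+18].astype(float)-o[v-18:v+18,u-18:u+18]).mean().round(1))
print(arm.get_state()["contact_force"].round(1))
E
```

```text
t: 23.68
eef_pos: [0.5535, 0.1427, 0.2722]
tcp_rot: [-2.039, -2.389, 0.0]
contact_force: [0.5, -1.0, -0.0]
gripper_width: -0.0004
finger_force: 0.0
top meter 8.7
top short 6.5
top drv 5.7
side meter 1.4
side short 1.5
side tall 1.6
side drv 1.2
[-0.7 -0.1 -0.6]
```

The other loose things have not moved, and the handle, button and spacer check out. I'm handing the job in.

```bash
python3 -c "
from plant import arm
print(arm.job_done())"
```

```text
the job is handed in; nothing more can be done
None
```

The job is handed in at about 24 s: spacer flat in the tray, handle home on the flange and turned clockwise to the stop, test button pressed fully and sprung back, and the loose things checked (wheel, brush, meter, cans, screwdriver) unmoved in the pictures.

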